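# Index the decorating turntable to its third stop

### The arm

A 6-joint arm with a two-finger parallel gripper is mounted at the origin on a cart in front of the work surface, level with it; the furniture and walls round the work are solid. World frame = base frame: x ahead of the robot, y to its left, z up, the work surface at z = 0. Lengths are in m, angles in degrees, forces in N, time in s.
With the tool pointing down it reaches from about 0.3 to 0.75 m from the base axis. Payload 8.5 kg.
Tool frame: the origin (TCP) lies on the centre line of the jaws, within the pads' length; the fingertips stand 19 mm ahead of it and the grasp point (between the pads) is the TCP (env.tcp_to_tips is the z of the fingertips in the tool frame, in m); z points along the fingers, y is the line along which they close (so a half turn about z gives the same grasp; the last joint's range is limited). The gripper opens to 85 mm and grips with 20 to 120 N. Pads are 22 mm wide; open, the fingers measure 114 mm over their backs; the gripper's body (76 mm by 85 mm) begins 54 mm behind the grasp point. The pads swing forward as they close: fully open they stand 13 mm farther back than shut.
Start: joints at [-79.658, 21.807, 74.336, -0, 83.858, -12.336], TCP at [0.212, -0.507, 0.25] pointing down, gripper open.
Joint ranges: [-178.18, 178.18], [-50.72, 133.34], [12.68, 142.11], [-81.47, 261.47], [9.98, 163.14], [-165.26, 165.26]. Speed limits (degrees/s): [136.94, 136.94, 180, 180, 180, 180].

### API

Orientations are given as a 3x3 rotation matrix whose columns are the frame's x, y, z axes.
In Python, from rig import env gives the robot as it stands.
- The arm moves only by the tool servo_tool, never from a script. Its argument "steps" is a list of rows, each an object of numbers: "tx", "ty", "tz": the shift along the world's x, y, z in cm; "yaw": the turn about the world's z in degrees; "claw": the finger opening in cm, from 0 to 8.54. In form: [{"tx": .., "ty": .., "tz": .., "yaw": .., "claw": ..}, ...]. A call has 1 to 20 rows; each row shifts and turns the commanded pose from where the row before left it; what a row does not reach is not made up. A row lasts 1/10 s, in which the tool goes at most 50 mm and 8.59 degrees, less where a joint would pass 70% of its speed; a pose out of reach is approached as far as the arm can. A call with a gripper value outside its range is refused whole. The fingers move at their own pace and stop on an object; "newtons" is the grip in N (left out, the last holds). Time passes only in rows, so rows that do not move let the fingers close. It gives the time, the measured TCP pose, the force, the opening and the grip force at its end, in the units of the state.
- env.observe(): the state, without advancing time (a new reading comes with each control period).
- env.get_image(name): name is "scene" or "top" or "wrist"; returns (picture, depth): 480x640x3 uint8, red, green, blue; 480x640 float32, m along the optical axis (not along the pixel's ray), 0 where there is no reading.
- env.camera_model(name): a dict with "fovy" (degrees; the focal length in pixels is half the picture's height over the tangent of half this angle, whatever the lens; pixels are square), "cx", "cy" (the principal point, pixels), "T" (4x4, takes a point from camera to world coordinates). Camera axes: x right, y down, z forward; pixel columns grow to the right and rows downward; lengths in m; the calibration is good to about 2 mm. A picture is of the moment at which its call begins: read the wrist's pose just before it. camera_model takes no time and is no camera call; for the wrist camera it gives the pose at the moment of the call.
- env.close_job(): hands the job in; it is judged then, once.
The state is a dict: "time_s": time; "q": joint angles; "qvel": joint speeds; "joint_efforts": joint torques, N m; "position": TCP position; "tool_rot": TCP orientation; "ft_force": force on the tool from outside, world axes, zero at the start; "wrist_torque": the same for the moment, N m; "grip_width": finger opening in m; "gripper_force": force on a finger pad.
Only numpy, scipy, OpenCV 4.12 (cv2) and the standard library are available. Lean on these libraries where they do the work, as an engineer would, in place of code of your own. Each camera call takes 0.05 s, during which the arm holds its last target. There are 200 camera calls.

### The job

Lift the canister off the decorating turntable by its arched handle and stand it upright on the round cork coaster beside, wholly on the cork, and let it go. Then grip the turntable's centre knob and turn it clockwise, seen from above, three clicks on from its home stop, without going past it, and finish there still holding the knob firmly so that the plate stays put for marking. Leave everything else on the worktop where it is.

Things in the scene. Friction and masses are not known exactly. Their poses are not given: they have to be found in the camera images.
- turntable: Decorating turntable's fixed base: white disc 270 mm across, 30 mm high. Origin on its axis at worktop level, z up. Six dark studs on its rim mark the stops: a bar stud (home) on its -x side, then five round studs, each 0.42 rad further clockwise from above. On it turns an aluminium plate, 230 mm across, top 42 mm above the worktop; a dark line at its rim points to the present stop's stud.
- index (a joint): Turn of the plate with its knob (one piece) about the upright axis, rad, growing clockwise seen from above. A click (stop) every 0.42: home 0, first 0.42, second 0.84, third 1.26, then 1.68, 2.10; hard ends just outside (-0.03, 2.15). Between stops a detent pulls to the nearer one with up to about 0.09 Nm. Starts at home, to within a few hundredths.
- knob_grip (a point): On the turning axis, 62 mm above the worktop, where to grip the black knob in the middle of the plate: an upright bar 48 mm long, 16 mm thick, its flat sides from 46 to 74 mm above the worktop. The frame turns with the knob: x along the bar (away from the plate's line), y across the 16 mm, z up.
- canister: Loose lidded steel canister, 72 mm across, about 0.2 to 0.4 kg, body and lid 77 mm high, with an arched handle above. Origin at the centre of its underside, z up. It starts standing on the turntable plate beside the knob.
- canister_handle (a point): Middle of the canister's handle grip, 107 mm above its underside, on its axis: a round black sleeve 14 mm thick, 44 mm long along the canister's x axis; 23 mm of free space under it down to the lid.
- coaster: Fixed round cork coaster, 130 mm across, 9 mm thick, flat on the worktop to the left or the right of the turntable. Origin at the centre of its underside.
- tape_roll: Bystander: roll of tape lying flat, 104 mm across, 25 mm high, on the other side of the turntable from the coaster.
- ring_cutter: Bystander: plain metal ring, 74 mm across, 38 mm high.
- shaker: Bystander: small shaker with holed cap, 44 mm across, 90 mm high.
- tin: Bystander: closed tin, 75 mm across, 58 mm high, at the back.
- ramekin: Bystander: small white cup without handle, 69 mm across, 46 mm high.
- nozzle: Bystander: white conical piping nozzle standing on its wide end, 27 mm across, 40 mm high.
Things that resemble listed ones, but are neither listed nor needed, are in the scene too. What is shaped like the canister but purple or turquoise is not meant.

How it is judged:
By the outcome, as a careful person would: the job done as asked, in the order asked, and still so for the second after the job is handed in, while the arm keeps its last pose, push and grip.
It also fails if it takes over 58 s, if anything falls off the work surface, if the arm or the gripper's body presses on something with over 40 N, if the wrist force passes 120 N, or if a joint passes its speed limit or range.

## Working session

There is one attempt and no reset: what is moved stays moved. The work goes in short steps, Python scripts to look and compute and a tool call to move; the robot and the scene stay as the last step left them, time stands still between calls to the robot, and variables do not carry over. Pictures are saved under pics/ and viewed, at most 10 in all, crops included, and the job is handed in when it is done.

Besides the shell and the picture viewer there is one more tool, called after "Call:" in YAML: its name, and indented under it one key for each argument. servo_tool: Moves the arm, as the interface text tells. Its arguments: {"type":"object","properties":{"steps":{"type":"array"},"newtons":{"type":"number"}},"required":["steps"]}

```bash
mkdir -p pics
cat > h.py <<'E'
import numpy as np,cv2
from rig import env
def grab(n):
    m=env.camera_model(n); im,d=env.get_image(n)
    f=240/np.tan(np.radians(m['fovy'])/2)
    v,u=np.mgrid[:480,:640]
    P=np.stack([(u-m['cx'])/f*d,(v-m['cy'])/f*d,d],-1)@m['T'][:3,:3].T+m['T'][:3,3]
    P[d==0]=np.nan
    return im,d,P
E
python3 - <<'E'
from h import *
for n in ['top','scene']:
    im,d,P=grab(n); np.savez(''+n,im=im,d=d,P=P)
    cv2.imwrite(f'pics/{n}1.png',im[:,:,::-1])
    print(env.camera_model(n))
s=env.observe(); print(s)
E
```

```text
{'fovy': 47.777583947620435, 'cx': 316.1160431507759, 'cy': 233.54568522243827, 'T': array([[-0.01241162, -0.98420156,  0.17661608,  0.30657852],
       [-0.99991514,  0.01151743, -0.00608716, -0.08763664],
       [ 0.00395683, -0.17667665, -0.98426099,  1.31470808],
       [ 0.        ,  0.        ,  0.        ,  1.        ]])}
{'fovy': 45.483227172941035, 'cx': 314.433167083116, 'cy': 242.02819969299568, 'T': array([[-0.59570252, -0.44916389,  0.66587559, -0.43499303],
       [-0.80301063,  0.35128882, -0.48142506,  0.60900083],
       [-0.0176759 , -0.8214913 , -0.56994702,  0.93590963],
       [ 0.        ,  0.        ,  0.        ,  1.        ]])}
{'time_s': 0.1, 'q': array([-7.96579387e+01,  2.18370420e+01,  7.43795331e+01, -1.77282657e-03,
        8.38595516e+01, -1.23346899e+01]), 'qvel': array([ 0.03972944, -0.16557617, -0.03375029, -0.0147991 ,  0.02530664,
        0.07875406]), 'joint_efforts': array([ 2.07314763e-03, -4.49222946e+01, -2.31658745e+01, -2.97663155e-04,
        3.65894412e-03, -9.01249933e-06]), 'position': array([ 0.21199756, -0.50723278,  0.2497795 ]), 'tool_rot': array([[ 9.22693352e-01,  3.85534572e-01, -2.68791840e-04],
       [ 3.85534582e-01, -9.22692469e-01,  1.30155410e-03],
       [ 2.53781896e-04, -1.30456387e-03, -9.99999117e-01]]), 'ft_force': array([0.13650911, 0.25915307, 0.07392043]), 'wrist_torque': array([ 0.01947287,  0.0046674 , -0.03624558]), 'gripper_force': 0.0, 'grip_width': 0.08528334504293085}
```

View pics/top1.png

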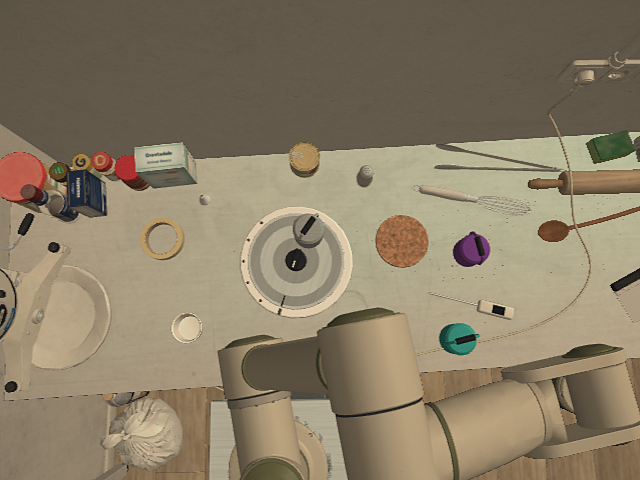

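View pics/scene1.png

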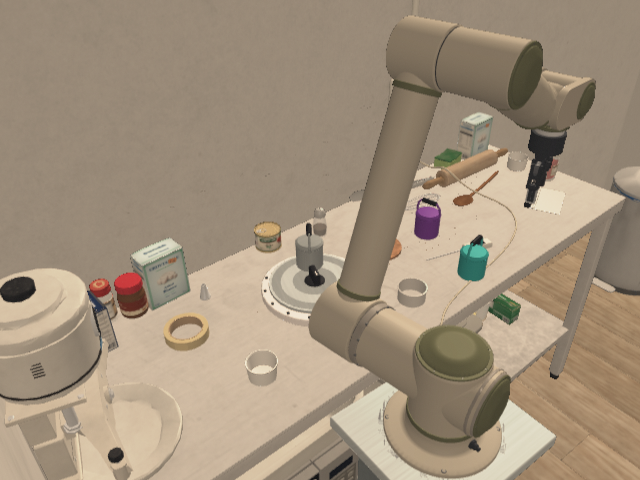

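The top view shows the turntable at about (296,262) with its plate line at (283,300). The canister's black handle is at (310,225) and the cork coaster at (402,241). I'll measure these next.

Run:
```python
from h import *
z=np.load('top.npz'); im,P=z['im'].astype(int),z['P']
v,u=np.mgrid[:480,:640]
def fit(m):
    p=P[m][:,:2]; c,r=None,None
    A=np.c_[2*p,np.ones(len(p))]; s=np.linalg.lstsq(A,(p**2).sum(1),rcond=None)[0]
    return s[:2],np.sqrt(s[2]+s[:2]@s[:2])
def blob(m):
    n,l,st,c=cv2.connectedComponentsWithStats(m.astype(np.uint8)); i=1+st[1:,4].argmax(); return l==i
def ell(m): # hull boundary
    c=max(cv2.findContours(m.astype(np.uint8),0,1)[0],key=len)[:,0]
    mm=np.zeros(m.shape,bool); mm[c[:,1],c[:,0]]=1; return mm
Z=P[:,:,2]
print('table z',np.nanmedian(Z[330:350,200:220]), 'plate z',np.nanmedian(Z[285:295,300:310]))
# cork
m=blob((abs(u-402)<35)&(abs(v-241)<35)&(im[:,:,0]-im[:,:,2]>45)); print('cork',fit(ell(m)),np.nanmedian(Z[m]))
# turntable by height
m=blob((abs(u-296)<70)&(abs(v-262)<68)&(Z>0.018)&(Z<0.2)); print('tt',fit(ell(m)))
# canister top parts
w=(abs(u-308)<22)&(abs(v-226)<25)
lid=w&(Z>0.105)&(Z<0.13); print('lid',fit(ell(lid)),np.nanmedian(Z[lid]),lid.sum())
h=w&(Z>0.14); 
for n,m in (('handle',h),('knob',(abs(u-296)<16)&(abs(v-260)<16)&(Z>0.06)&(Z<0.09))):
    p=P[m]; c=p.mean(0); a=cv2.minAreaRect((p[:,:2]*1000).astype(np.float32)); V=np.linalg.svd(p[:,:2]-c[:2])[2][0]
    print(n,m.sum(),c,p[:,2].max(),a,np.degrees(np.arctan2(V[1],V[0])))
# line
m=(abs(u-283)<8)&(abs(v-302)<14)&(im.sum(2)<200); print('line',m.sum(),P[m].mean(0), P[m][:,:2].min(0),P[m][:,:2].max(0))
big=cv2.resize(z['im'][195:325,225:360,::-1],(675,650)[::1],interpolation=cv2.INTER_CUBIC)
cv2.imwrite('pics/crop1.png',cv2.resize(big,(600,578)))
```

```text
table z 0.0008665847308884089 plate z 0.042596267828524104
 ** On entry to DLASCL parameter number  4 had an illegal value
 ** On entry to DLASCL parameter number  4 had an illegal valueTraceback (most recent call last):
  File "<stdin>", line 16, in <module>
  File "<stdin>", line 6, in fit
    x, resids, rank, s = _umath_linalg.lstsq(a, b, rcond,
                         ~~~~~~~~~~~~~~~~~~~^^^^^^^^^^^^^
                                             signature=signature)
                                             ^^^^^^^^^^^^^^^^^^^^
    raise LinAlgError("SVD did not converge in Linear Least Squares")
numpy.linalg.LinAlgError: SVD did not converge in Linear Least Squares
```

Run:
```python
from h import *
z=np.load('top.npz'); im,P=z['im'].astype(int),z['P']
v,u=np.mgrid[:480,:640]
def fit(m):
    p=P[m&np.isfinite(P[:,:,0])][:,:2]
    A=np.c_[2*p,np.ones(len(p))]; s=np.linalg.lstsq(A,(p**2).sum(1),rcond=None)[0]
    return s[:2],np.sqrt(s[2]+s[:2]@s[:2])
def blob(m):
    n,l,st,c=cv2.connectedComponentsWithStats(m.astype(np.uint8)); i=1+st[1:,4].argmax(); return l==i
def ell(m): # hull boundary
    c=max(cv2.findContours(m.astype(np.uint8),0,1)[0],key=len)[:,0]
    mm=np.zeros(m.shape,bool); mm[c[:,1],c[:,0]]=1; return mm
Z=P[:,:,2]
# cork
m=blob((abs(u-402)<35)&(abs(v-241)<35)&(im[:,:,0]-im[:,:,2]>45)); print('cork',fit(ell(m)),np.nanmedian(Z[m]))
# turntable by height
m=blob((abs(u-296)<70)&(abs(v-262)<68)&(Z>0.018)&(Z<0.2)); print('tt',fit(ell(m)))
# canister top parts
w=(abs(u-308)<22)&(abs(v-226)<25)
lid=w&(Z>0.105)&(Z<0.13); print('lid',fit(ell(lid)),np.nanmedian(Z[lid]),lid.sum())
h=w&(Z>0.14); 
for n,m in (('handle',h),('knob',(abs(u-296)<16)&(abs(v-260)<16)&(Z>0.06)&(Z<0.09))):
    p=P[m]; c=p.mean(0); a=cv2.minAreaRect((p[:,:2]*1000).astype(np.float32)); V=np.linalg.svd(p[:,:2]-c[:2])[2][0]
    print(n,m.sum(),c,p[:,2].max(),a,np.degrees(np.arctan2(V[1],V[0])))
# line
m=(abs(u-283)<8)&(abs(v-302)<14)&(im.sum(2)<200); print('line',m.sum(),np.nanmean(P[m],0))
big=cv2.resize(z['im'][195:325,225:360,::-1],(600,578),interpolation=cv2.INTER_CUBIC)
cv2.imwrite('pics/crop1.png',big)
```

```text
cork (array([ 0.52161583, -0.30507222]), np.float64(0.06391296200359325)) 0.00938826851573804
tt (array([ 0.47155345, -0.04723114]), np.float64(0.1330280715810752))
lid (array([ 0.52770964, -0.08391259]), np.float64(0.02772525655145995)) 0.11670438631845337 620
handle 160 [ 0.53335433 -0.07720437  0.15307045] 0.16012946351693014 ((534.2236328125, -77.14522552490234), (13.772737503051758, 70.13123321533203), 54.16790008544922) 144.80238196182583
knob 172 [ 0.47476024 -0.05017605  0.07339203] 0.08922308339290042 ((480.1016845703125, -52.91345977783203), (27.0441837310791, 67.89125061035156), 54.91682434082031) 150.7272334271234
line 24 [ 0.36491492 -0.01118633  0.04201359]
```

View pics/crop1.png

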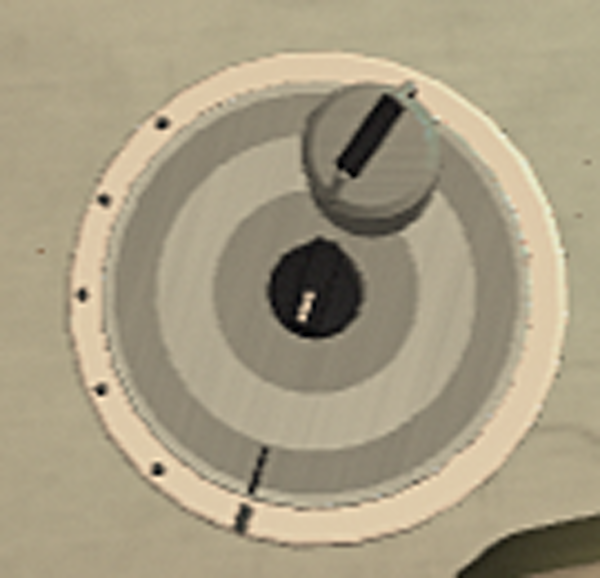

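Call:
servo_tool:
  steps:
    - {"tx": 2,"ty": 2.7,"yaw": 7.6}
    - {"tx": 2,"ty": 2.7,"yaw": 7.6}
    - {"tx": 2,"ty": 2.7,"yaw": 7.6}
    - {"tx": 2,"ty": 2.7,"yaw": 7.6}
    - {"tx": 2,"ty": 2.7,"yaw": 7.6}
    - {"tx": 2,"ty": 2.7,"yaw": 7.6}
    - {"tx": 2,"ty": 2.7,"yaw": 7.6}
    - {"tx": 2,"ty": 2.7,"yaw": 7.6}
    - {"tx": 2,"ty": 2.7,"yaw": 7.6}
    - {"tx": 2,"ty": 2.7,"yaw": 7.6}
    - {"tx": 2,"ty": 2.7,"yaw": 7.6}
    - {"tx": 2,"ty": 2.7,"yaw": 7.6}
    - {"tx": 2,"ty": 2.7,"yaw": 7.6}
    - {"tx": 2,"ty": 2.7,"yaw": 7.6}
    - {"tx": 2,"ty": 2.7,"yaw": 7.6}
    - {"tx": 2,"ty": 2.7,"yaw": 7.6}
    - {}
    - {}
    - {}
  newtons: 40

```text
invalid input at $.steps[0]: expected keys tx, ty, tz, yaw, claw
```

Run:
```python
from h import *
im,d,P=grab('wrist'); np.savez('w1',im=im,d=d,P=P); cv2.imwrite('pics/w1.png',im[:,:,::-1])
Z=P[:,:,2]; dark=im.max(2)<70
m=dark&(Z>0.135)&(Z<.165)&(np.hypot(P[:,:,0]-.533,P[:,:,1]+.077)<.05)
p=P[m]; c=p.mean(0);a=cv2.minAreaRect((p[:,:2]*1000).astype(np.float32));V=np.linalg.svd(p[:,:2]-c[:2],full_matrices=False)[2][0]
print(m.sum(),c,p[:,2].max(),a,np.degrees(np.arctan2(V[1],V[0])))
s=env.observe();print(s['time_s'],s['position'],np.degrees(np.arctan2(s['tool_rot'][1,1],s['tool_rot'][0,1])),s['q'])
```

```text
<stdin>:5: RuntimeWarning: Mean of empty slice.
  ret = um.true_divide(
Traceback (most recent call last):
IndexError: index 0 is out of bounds for axis 0 with size 0
```

View pics/w1.png

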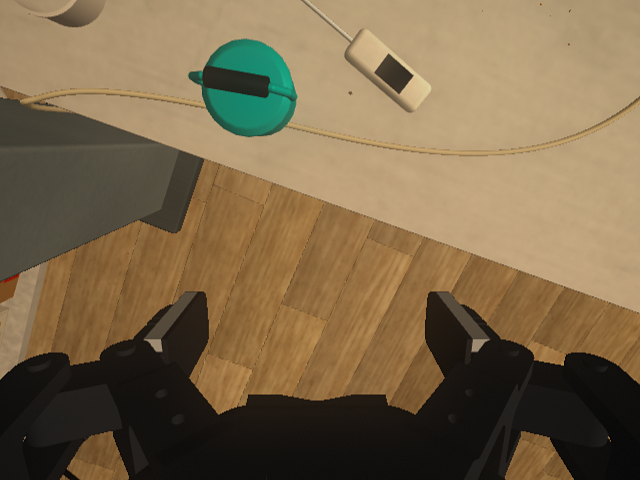

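The wrist view shows only the turquoise decoy, at (250,85), because the move was refused for missing keys. I'll resend it with all five.

Call:
servo_tool:
  steps:
    - {"tx": 2.4,"ty": 2.4,"tz": 0.1,"yaw": 7.6,"claw": 8.5}
    - {"tx": 2.4,"ty": 2.4,"tz": 0.1,"yaw": 7.6,"claw": 8.5}
    - {"tx": 2.4,"ty": 2.4,"tz": 0.1,"yaw": 7.6,"claw": 8.5}
    - {"tx": 2.4,"ty": 2.4,"tz": 0.1,"yaw": 7.6,"claw": 8.5}
    - {"tx": 2.4,"ty": 2.4,"tz": 0.1,"yaw": 7.6,"claw": 8.5}
    - {"tx": 2.4,"ty": 2.4,"tz": 0.1,"yaw": 7.6,"claw": 8.5}
    - {"tx": 2.4,"ty": 2.4,"tz": 0.1,"yaw": 7.6,"claw": 8.5}
    - {"tx": 2.4,"ty": 2.4,"tz": 0.1,"yaw": 7.6,"claw": 8.5}
    - {"tx": 2.4,"ty": 2.4,"tz": 0.1,"yaw": 7.6,"claw": 8.5}
    - {"tx": 2.4,"ty": 2.4,"tz": 0.1,"yaw": 7.6,"claw": 8.5}
    - {"tx": 2.4,"ty": 2.4,"tz": 0.1,"yaw": 7.6,"claw": 8.5}
    - {"tx": 2.4,"ty": 2.4,"tz": 0.1,"yaw": 7.6,"claw": 8.5}
    - {"tx": 2.4,"ty": 2.4,"tz": 0.1,"yaw": 7.6,"claw": 8.5}
    - {"tx": 2.4,"ty": 2.4,"tz": 0.1,"yaw": 7.6,"claw": 8.5}
    - {"tx": 2.4,"ty": 2.4,"tz": 0.1,"yaw": 7.6,"claw": 8.5}
    - {"tx": 2.4,"ty": 2.4,"tz": 0.1,"yaw": 7.6,"claw": 8.5}
    - {"tx": 0,"ty": 0,"tz": 0,"yaw": 0,"claw": 8.5}
    - {"tx": 0,"ty": 0,"tz": 0,"yaw": 0,"claw": 8.5}
    - {"tx": 0,"ty": 0,"tz": 0,"yaw": 0,"claw": 8.5}
  newtons: 40

```text
time_s: 2.05
position: [0.5956, -0.124, 0.2661]
tool_rot: [[-0.811, 0.585, -0.001], [0.585, 0.811, 0.0], [0.001, -0.0, -1.0]]
ft_force: [-0.4, 0.2, -0.4]
grip_width: 0.0853
gripper_force: 0.0
```

```bash
cat > meas.py <<'E'
import sys
from h import *
n=sys.argv[1]
im,d,P=grab('wrist'); np.savez(n,im=im,d=d,P=P); cv2.imwrite(f'pics/{n}.png',im[:,:,::-1])
s=env.observe();print(s['time_s'],s['position'],np.degrees(np.arctan2(s['tool_rot'][1,1],s['tool_rot'][0,1])),s['q'])
Z=P[:,:,2]; dark=im.max(2)<75
for k,z0,z1,x,y in (('handle',.135,.165,.533,-.077),('knob',.068,.08,.4715,-.047)):
    m=dark&(Z>z0)&(Z<z1)&(np.hypot(P[:,:,0]-x,P[:,:,1]-y)<.045)
    if m.sum()<20: print(k,'none'); continue
    p=P[m]; c=p.mean(0);a=cv2.minAreaRect((p[:,:2]*1000).astype(np.float32));V=np.linalg.svd(p[:,:2]-c[:2],full_matrices=False)[2][0]
    print(k,m.sum(),c,p[:,2].max(),a,np.degrees(np.arctan2(V[1],V[0])))
E
python3 meas.py w2
```

```text
2.1 [ 0.59549803 -0.12422631  0.26631646] 54.16625958291338 [-2.29161715e+01  2.72662367e+01  6.26855801e+01 -1.06787702e-02
  9.00663147e+01 -7.70824399e+01]
handle 1702 [ 0.53341802 -0.07450925  0.15381373] 0.15766256555074934 ((529.5816650390625, -71.74951934814453), (13.857763290405273, 58.59248352050781), 54.858070373535156) -35.614595664300005
knob 1225 [ 0.47408706 -0.045923    0.07366627] 0.07646834666311048 ((473.45654296875, -45.45115280151367), (16.016197204589844, 47.288780212402344), 72.04647064208984) -18.534427949974116
```

View pics/w2.png

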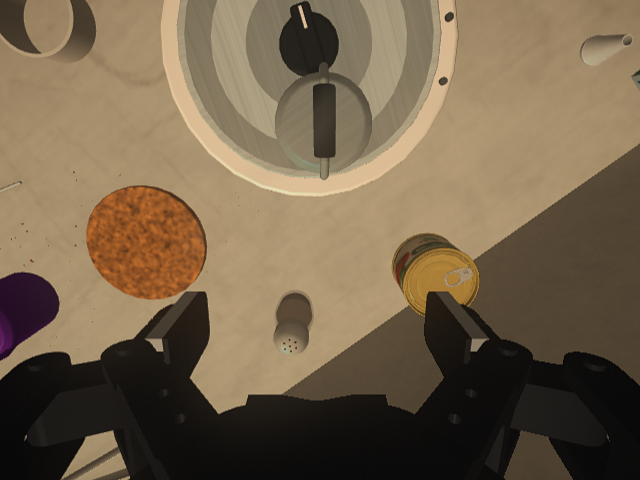

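The wrist view shows the handle sleeve at (324,120), the knob at (308,40) and the cork at (146,242). I'll refine the sleeve and cork centres.

Run:
```python
from h import *
z=np.load('w2.npz');im,P=z['im'].astype(int),z['P']
v,u=np.mgrid[:480,:640]
m=(im.max(2)<75)&(u>310)&(u<340)&(v>80)&(v<162)&(P[:,:,2]>.14)
p=P[m]; a=cv2.minAreaRect((p[:,:2]*1000).astype(np.float32)); print(m.sum(),p.mean(0),a)
m=(abs(u-146)<63)&(abs(v-242)<60)&(im[:,:,0]-im[:,:,2]>45)&(P[:,:,2]<.02)
c=cv2.minEnclosingCircle((P[m][:,:2]*1000).astype(np.float32)); print(c,np.nanmedian(P[m][:,2]))
m=(u>270)&(u<375)&(v>65)&(v<175)&(abs(P[:,:,2]-.118)<.004)
print(cv2.minEnclosingCircle((P[m][:,:2]*1000).astype(np.float32)))
```

```text
1594 [ 0.53498401 -0.07564791  0.15444238] ((535.6117553710938, -75.99412536621094), (13.857763290405273, 43.8441276550293), 54.858070373535156)
((520.3225708007812, -310.173583984375), 104.063720703125) 0.008697623755379275
((535.385986328125, -76.05512237548828), 34.808082580566406)
```

Call:
servo_tool:
  steps:
    - {"tx": -2,"ty": 1.6,"tz": 0,"yaw": 0.7,"claw": 6}
    - {"tx": -2,"ty": 1.6,"tz": 0,"yaw": 0,"claw": 6}
    - {"tx": -2,"ty": 1.6,"tz": 0,"yaw": 0,"claw": 6}
    - {"tx": 0,"ty": 0,"tz": -2.4,"yaw": 0,"claw": 6}
    - {"tx": 0,"ty": 0,"tz": -2.4,"yaw": 0,"claw": 6}
    - {"tx": 0,"ty": 0,"tz": -2.4,"yaw": 0,"claw": 6}
    - {"tx": 0,"ty": 0,"tz": -2.4,"yaw": 0,"claw": 6}
    - {"tx": 0,"ty": 0,"tz": -1.2,"yaw": 0,"claw": 6}
    - {"tx": 0,"ty": 0,"tz": -0.8,"yaw": 0,"claw": 6}
    - {"tx": 0,"ty": 0,"tz": 0,"yaw": 0,"claw": 6}
    - {"tx": 0,"ty": 0,"tz": 0,"yaw": 0,"claw": 6}

```text
time_s: 3.2
position: [0.5362, -0.0759, 0.151]
tool_rot: [[-0.819, 0.574, 0.001], [0.574, 0.819, -0.0], [-0.001, 0.0, -1.0]]
ft_force: [0.2, 0.5, -0.1]
grip_width: 0.06
gripper_force: 0.0
```

Call:
servo_tool:
  steps:
    - {"tx": 0,"ty": 0,"tz": 0,"yaw": 0,"claw": 3}
    - {"tx": 0,"ty": 0,"tz": 0,"yaw": 0,"claw": 1}
    - {"tx": 0,"ty": 0,"tz": 0,"yaw": 0,"claw": 0}
    - {"tx": 0,"ty": 0,"tz": 0,"yaw": 0,"claw": 0}
    - {"tx": 0,"ty": 0,"tz": 0,"yaw": 0,"claw": 0}
    - {"tx": 0,"ty": 0,"tz": 0,"yaw": 0,"claw": 0}
    - {"tx": 0,"ty": 0,"tz": 0,"yaw": 0,"claw": 0}
    - {"tx": 0,"ty": 0,"tz": 0,"yaw": 0,"claw": 0}
    - {"tx": 0,"ty": 0,"tz": 0,"yaw": 0,"claw": 0}
    - {"tx": 0,"ty": 0,"tz": 0,"yaw": 0,"claw": 0}
  newtons: 60

```text
time_s: 4.2
position: [0.5362, -0.0754, 0.1508]
tool_rot: [[-0.819, 0.574, 0.001], [0.574, 0.819, -0.0], [-0.001, 0.0, -1.0]]
ft_force: [-1.4, 0.5, 4.9]
grip_width: 0.0124
gripper_force: 58.5
```

Call:
servo_tool:
  steps:
    - {"tx": 0,"ty": 0,"tz": 0.5,"yaw": 0,"claw": 0}
    - {"tx": 0,"ty": 0,"tz": 1,"yaw": 0,"claw": 0}
    - {"tx": 0,"ty": 0,"tz": 1.5,"yaw": 0,"claw": 0}
    - {"tx": 0,"ty": 0,"tz": 1.5,"yaw": 0,"claw": 0}
    - {"tx": 0,"ty": 0,"tz": 1.5,"yaw": 0,"claw": 0}
    - {"tx": 0,"ty": 0,"tz": 1.5,"yaw": 0,"claw": 0}
    - {"tx": 0,"ty": 0,"tz": 0.5,"yaw": 0,"claw": 0}
    - {"tx": 0,"ty": 0,"tz": 0,"yaw": 0,"claw": 0}
    - {"tx": 0,"ty": 0,"tz": 0,"yaw": 0,"claw": 0}

```text
time_s: 5.1
position: [0.5357, -0.0753, 0.2297]
tool_rot: [[-0.819, 0.574, -0.001], [0.574, 0.819, 0.0], [0.001, -0.0, -1.0]]
ft_force: [-0.1, 0.2, -4.1]
grip_width: 0.0119
gripper_force: 58.5
```

Run:
```python
from h import *
im,d,P=grab('scene'); cv2.imwrite('pics/s2.png',cv2.resize(im[130:330,220:480,::-1],(780,600)))
```

```text
(no output)
```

View pics/s2.png

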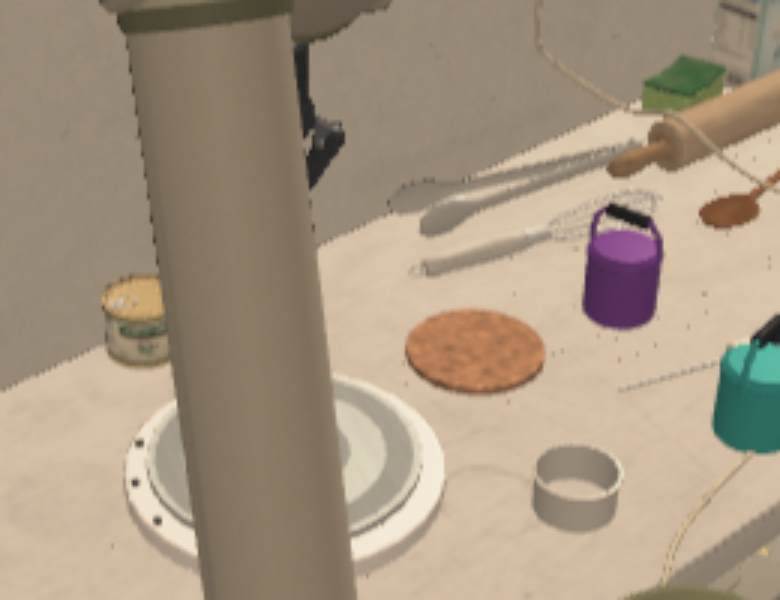

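The arm hides the canister in this view, but the plate at (330,470) is clear of it and the −4 N load says it is hanging from the gripper. I'll carry it to above the cork.

Call:
servo_tool:
  steps:
    - {"tx": 0,"ty": -1,"tz": 0,"yaw": 0,"claw": 0}
    - {"tx": -0.1,"ty": -2,"tz": 0,"yaw": 0,"claw": 0}
    - {"tx": -0.2,"ty": -2.5,"tz": 0,"yaw": 0,"claw": 0}
    - {"tx": -0.2,"ty": -2.5,"tz": 0,"yaw": 0,"claw": 0}
    - {"tx": -0.2,"ty": -2.5,"tz": 0,"yaw": 0,"claw": 0}
    - {"tx": -0.2,"ty": -2.5,"tz": 0,"yaw": 0,"claw": 0}
    - {"tx": -0.2,"ty": -2.5,"tz": 0,"yaw": 0,"claw": 0}
    - {"tx": -0.2,"ty": -2.5,"tz": 0,"yaw": 0,"claw": 0}
    - {"tx": -0.1,"ty": -2.5,"tz": 0,"yaw": 0,"claw": 0}
    - {"tx": 0,"ty": -1.5,"tz": 0,"yaw": 0,"claw": 0}
    - {"tx": 0,"ty": -0.9,"tz": 0,"yaw": 0,"claw": 0}
    - {"tx": 0,"ty": 0,"tz": -2,"yaw": 0,"claw": 0}
    - {"tx": 0,"ty": 0,"tz": -2,"yaw": 0,"claw": 0}
    - {"tx": 0,"ty": 0,"tz": -2,"yaw": 0,"claw": 0}
    - {"tx": 0,"ty": 0,"tz": -2,"yaw": 0,"claw": 0}
    - {"tx": 0,"ty": 0,"tz": -1,"yaw": 0,"claw": 0}
    - {"tx": 0,"ty": 0,"tz": 0,"yaw": 0,"claw": 0}
    - {"tx": 0,"ty": 0,"tz": 0,"yaw": 0,"claw": 0}
    - {"tx": 0,"ty": 0,"tz": 0,"yaw": 0,"claw": 0}

```text
time_s: 7.05
position: [0.5225, -0.3047, 0.1415]
tool_rot: [[-0.819, 0.574, 0.002], [0.574, 0.819, -0.001], [-0.002, -0.0, -1.0]]
ft_force: [0.7, 0.5, -3.0]
grip_width: 0.0121
gripper_force: 58.6
```

Run:
```python
from h import *
im,d,P=grab('scene'); cv2.imwrite('pics/s3.png',cv2.resize(im[130:330,220:480,::-1],(780,600)))
```

```text
(no output)
```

View pics/s3.png

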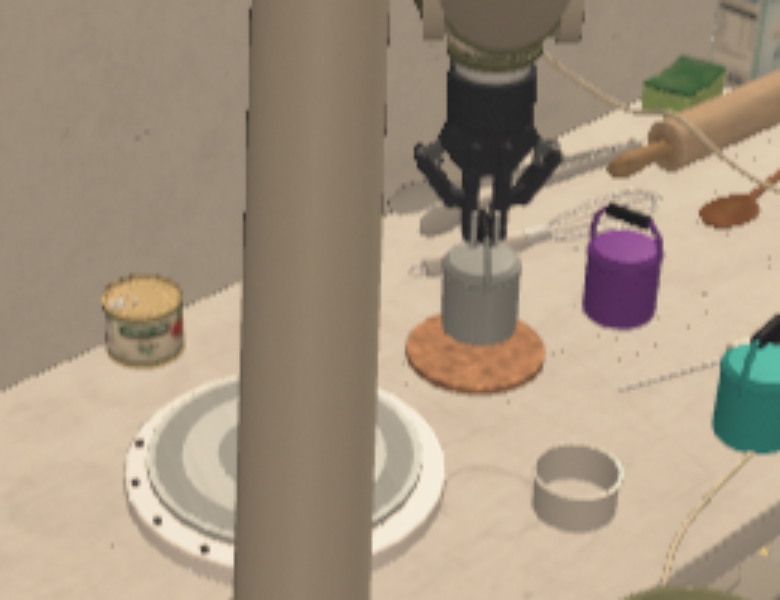

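The canister hangs upright at (481,300), over the cork at (475,350). I'll lower it gently onto the cork.

Call:
servo_tool:
  steps:
    - {"tx": 0,"ty": 0,"tz": -1,"yaw": 0,"claw": 0}
    - {"tx": 0,"ty": 0,"tz": -0.6,"yaw": 0,"claw": 0}
    - {"tx": 0,"ty": 0,"tz": -0.3,"yaw": 0,"claw": 0}
    - {"tx": 0,"ty": 0,"tz": -0.2,"yaw": 0,"claw": 0}
    - {"tx": 0,"ty": 0,"tz": -0.1,"yaw": 0,"claw": 0}
    - {"tx": 0,"ty": 0,"tz": -0.1,"yaw": 0,"claw": 0}
    - {"tx": 0,"ty": 0,"tz": 0,"yaw": 0,"claw": 0}
    - {"tx": 0,"ty": 0,"tz": 0,"yaw": 0,"claw": 0}

```text
time_s: 7.9
position: [0.5221, -0.3048, 0.118]
tool_rot: [[-0.819, 0.574, 0.001], [0.574, 0.819, -0.001], [-0.001, -0.0, -1.0]]
ft_force: [-1.9, -1.1, 3.8]
grip_width: 0.012
gripper_force: 59.3
```

Call:
servo_tool:
  steps:
    - {"tx": 0,"ty": 0,"tz": 0,"yaw": 0,"claw": 2}
    - {"tx": 0,"ty": 0,"tz": 0,"yaw": 0,"claw": 3}
    - {"tx": 0,"ty": 0,"tz": 0,"yaw": 0,"claw": 5}
    - {"tx": 0,"ty": 0,"tz": 0,"yaw": 0,"claw": 6}
    - {"tx": 0,"ty": 0,"tz": 0,"yaw": 0,"claw": 6}
    - {"tx": 0,"ty": 0,"tz": 0,"yaw": 0,"claw": 6}
    - {"tx": 0,"ty": 0,"tz": 1,"yaw": 0,"claw": 6}
    - {"tx": 0,"ty": 0,"tz": 2,"yaw": 0,"claw": 6}
    - {"tx": 0,"ty": 0,"tz": 2.5,"yaw": 0,"claw": 6}
    - {"tx": 0,"ty": 0,"tz": 2.5,"yaw": 0,"claw": 6}
    - {"tx": 0,"ty": 0,"tz": 2,"yaw": 0,"claw": 6}
    - {"tx": 0,"ty": 0,"tz": 0,"yaw": 0,"claw": 6}
    - {"tx": 0,"ty": 0,"tz": 0,"yaw": 0,"claw": 6}

```text
time_s: 9.2
position: [0.5219, -0.3044, 0.2174]
tool_rot: [[-0.819, 0.574, 0.0], [0.574, 0.819, -0.0], [-0.0, -0.0, -1.0]]
ft_force: [-0.6, -0.2, -0.7]
grip_width: 0.0599
gripper_force: 0.0
```

Call:
servo_tool:
  steps:
    - {"tx": 0.3,"ty": 2.3,"tz": 0,"yaw": 1.7,"claw": 6}
    - {"tx": 0.3,"ty": 2.3,"tz": 0,"yaw": 1.7,"claw": 6}
    - {"tx": 0.3,"ty": 2.3,"tz": 0,"yaw": 1.7,"claw": 6}
    - {"tx": 0.3,"ty": 2.3,"tz": 0,"yaw": 1.7,"claw": 6}
    - {"tx": 0.3,"ty": 2.3,"tz": 0,"yaw": 1.7,"claw": 6}
    - {"tx": 0.3,"ty": 2.3,"tz": 0,"yaw": 1.7,"claw": 6}
    - {"tx": 0.3,"ty": 2.3,"tz": 0,"yaw": 1.7,"claw": 6}
    - {"tx": 0.3,"ty": 2.3,"tz": 0,"yaw": 1.7,"claw": 6}
    - {"tx": 0.3,"ty": 2.3,"tz": 0,"yaw": 1.7,"claw": 6}
    - {"tx": 0,"ty": 2.3,"tz": 0,"yaw": 1.7,"claw": 6}
    - {"tx": 0,"ty": 0,"tz": 0,"yaw": 0,"claw": 6}
    - {"tx": 0,"ty": 0,"tz": 0,"yaw": 0,"claw": 6}
    - {"tx": 0,"ty": 0,"tz": 0,"yaw": 0,"claw": 6}

```text
time_s: 10.5
position: [0.5489, -0.0752, 0.2168]
tool_rot: [[-0.951, 0.31, -0.001], [0.31, 0.951, 0.0], [0.001, -0.0, -1.0]]
ft_force: [0.7, -1.0, 0.1]
grip_width: 0.0599
gripper_force: 0.0
```

```bash
python3 meas.py w3
python3 - <<'E'
from h import *
z=np.load('w3.npz');im,P=z['im'].astype(int),z['P']
# rim line on plate: dark pixels at plate height, radius .085-.116
c=np.array([.473,-.0465]); r=np.hypot(P[:,:,0]-c[0],P[:,:,1]-c[1])
m=(im.max(2)<80)&(abs(P[:,:,2]-.042)<.004)&(r>.085)&(r<.113); p=P[m]; print('line',m.sum(),p.mean(0) if m.sum() else 0)
m=(abs(P[:,:,2]-.042)<.004)&(r<.125); print('plate',m.sum(),cv2.minEnclosingCircle((P[m][:,:2]*1000).astype(np.float32)))
im,d,Q=grab('top'); v,u=np.mgrid[:480,:640]
m=(abs(u-402)<40)&(abs(v-235)<40)&(abs(Q[:,:,2]-.086)<.005); print('can lid',m.sum(),cv2.minEnclosingCircle((Q[m][:,:2]*1000).astype(np.float32)) if m.sum() else 0)
cv2.imwrite('pics/t2.png',cv2.resize(im[150:350,220:480,::-1],(780,600)))
E
```

```text
10.55 [ 0.54895857 -0.07534186  0.21691078] 71.89643286178408 [-2.00533723e+01  2.37265805e+01  7.69823035e+01 -9.49083004e-03
  7.93280699e+01 -9.19480420e+01]
handle none
knob 1457 [ 0.47348999 -0.04548443  0.07368867] 0.07665701730837365 ((473.04510498046875, -45.066280364990234), (15.469029426574707, 46.98542785644531), 71.8098373413086) -18.37250950217829
line 0 0
plate 60712 ((472.7880859375, -45.339599609375), 115.02503967285156)
can lid 480 ((519.6239624023438, -306.1344299316406), 35.4869270324707)
```

View pics/t2.png

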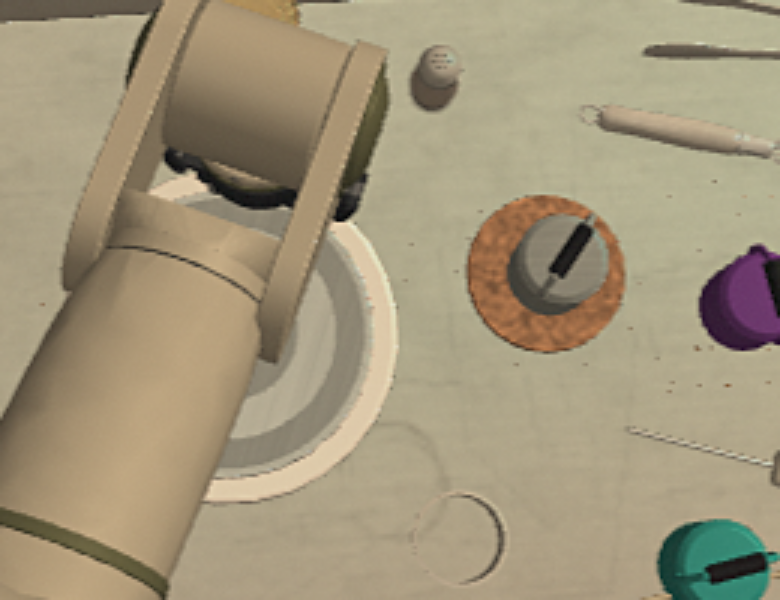

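View pics/w3.png

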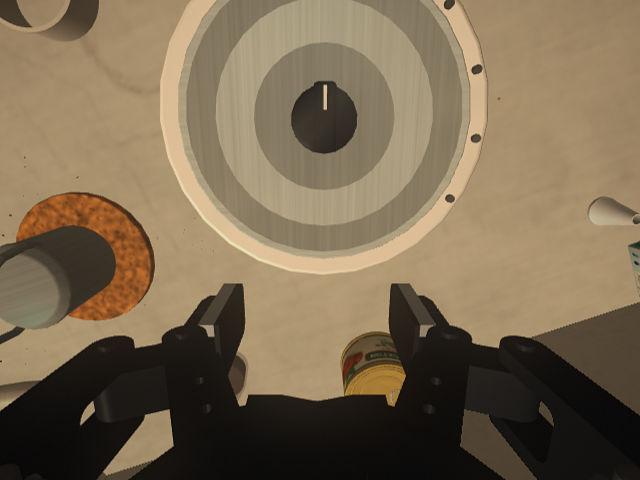

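The top view shows the canister upright at (565,260) and wholly on the cork, which spans about (470–625, 195–352). The wrist view shows the knob bar at (324,110), in line with the tool. I'll go down onto the knob.

Call:
servo_tool:
  steps:
    - {"tx": -1.9,"ty": 0.8,"tz": 0,"yaw": 0,"claw": 5}
    - {"tx": -1.9,"ty": 0.7,"tz": 0,"yaw": 0,"claw": 5}
    - {"tx": -1.9,"ty": 0.8,"tz": -1,"yaw": 0,"claw": 5}
    - {"tx": -1.9,"ty": 0.7,"tz": -1,"yaw": 0,"claw": 5}
    - {"tx": 0,"ty": 0,"tz": -3,"yaw": 0,"claw": 5}
    - {"tx": 0,"ty": 0,"tz": -3,"yaw": 0,"claw": 5}
    - {"tx": 0,"ty": 0,"tz": -3,"yaw": 0,"claw": 5}
    - {"tx": 0,"ty": 0,"tz": -2,"yaw": 0,"claw": 5}
    - {"tx": 0,"ty": 0,"tz": -1.2,"yaw": 0,"claw": 5}
    - {"tx": 0,"ty": 0,"tz": -0.7,"yaw": 0,"claw": 5}
    - {"tx": 0,"ty": 0,"tz": 0,"yaw": 0,"claw": 5}
    - {"tx": 0,"ty": 0,"tz": 0,"yaw": 0,"claw": 5}

```text
time_s: 11.8
position: [0.4733, -0.0448, 0.0688]
tool_rot: [[-0.951, 0.31, 0.001], [0.31, 0.951, -0.0], [-0.001, -0.0, -1.0]]
ft_force: [0.7, 0.9, 0.1]
grip_width: 0.0503
gripper_force: 0.0
```

Call:
servo_tool:
  steps:
    - {"tx": 0,"ty": -0.05,"tz": 0,"yaw": 0,"claw": 3}
    - {"tx": 0,"ty": 0,"tz": 0,"yaw": 0,"claw": 2}
    - {"tx": 0,"ty": 0,"tz": 0,"yaw": 0,"claw": 0}
    - {"tx": 0,"ty": 0,"tz": 0,"yaw": 0,"claw": 0}
    - {"tx": 0,"ty": 0,"tz": 0,"yaw": 0,"claw": 0}
    - {"tx": 0,"ty": 0,"tz": 0,"yaw": 0,"claw": 0}
    - {"tx": 0,"ty": 0,"tz": 0,"yaw": 0,"claw": 0}
    - {"tx": 0,"ty": 0,"tz": 0,"yaw": 0,"claw": 0}
    - {"tx": 0,"ty": 0,"tz": 0,"yaw": 0,"claw": 0}
  newtons: 80

```text
time_s: 12.7
position: [0.4734, -0.0447, 0.0691]
tool_rot: [[-0.951, 0.309, 0.002], [0.309, 0.951, 0.0], [-0.001, 0.001, -1.0]]
ft_force: [-0.8, 3.3, 5.8]
grip_width: 0.0142
gripper_force: 78.9
```

Run:
```python
from h import *
s=env.observe();print(s['time_s'],s['position'],np.degrees(np.arctan2(s['tool_rot'][1,1],s['tool_rot'][0,1])),s['ft_force'],s['wrist_torque'],s['grip_width'],s['q'])
# home stud/line + stud angles from the first top image, relative to plate axis (mean of measurements)
z=np.load('top.npz');im,P=z['im'].astype(int),z['P']; v,u=np.mgrid[:480,:640]
w=(abs(u-296)<60)&(abs(v-262)<60)
m0=(w)&(abs(P[:,:,2]-.042)<.012)
c=np.array([.4722,-.0465]); 
r=np.hypot(P[:,:,0]-c[0],P[:,:,1]-c[1]); 
m=w&(im.max(2)<100)&(r>.08)&(r<.135)&(P[:,:,2]<.05)
n,l,st,ce=cv2.connectedComponentsWithStats(m.astype(np.uint8),connectivity=8)
for i in range(1,n):
    p=np.nanmean(P[l==i],0); print(st[i,4],p.round(4),np.degrees(np.arctan2(p[1]-c[1],p[0]-c[0])).round(1))
```

```text
12.7 [ 0.47341086 -0.04467514  0.06908624] 71.97635388375106 [-0.84379136  3.3491756   5.82201549] [0.48960554 0.05324859 0.02345452] 0.014204611611682504 [-1.97164232e+01  2.76303779e+01  1.00699855e+02  4.79191703e-02
  5.15893163e+01 -9.17224976e+01]
1 [ 0.5682 -0.0454  0.0435] 0.7
4 [0.5652 0.037  0.0329] 41.9
3 [0.524  0.0684 0.0354] 65.7
2 [0.471  0.0793 0.0331] 90.5
3 [0.421 0.068 0.037] 114.1
19 [ 0.378  -0.0157  0.0435] 161.9
5 [0.3789 0.0381 0.035 ] 137.8
1 [ 0.3705 -0.0979  0.0379] -153.2
13 [ 0.352  -0.0066  0.0396] 161.6
```

Call:
servo_tool:
  steps:
    - {"tx": 0,"ty": 0,"tz": 0,"yaw": -2,"claw": 0}
    - {"tx": 0,"ty": 0,"tz": 0,"yaw": -4,"claw": 0}
    - {"tx": 0,"ty": 0,"tz": 0,"yaw": -5,"claw": 0}
    - {"tx": 0,"ty": 0,"tz": 0,"yaw": -5,"claw": 0}
    - {"tx": 0,"ty": 0,"tz": 0,"yaw": -5,"claw": 0}
    - {"tx": 0,"ty": 0,"tz": 0,"yaw": -5,"claw": 0}
    - {"tx": 0,"ty": 0,"tz": 0,"yaw": -5,"claw": 0}
    - {"tx": 0,"ty": 0,"tz": 0,"yaw": -5,"claw": 0}
    - {"tx": 0,"ty": 0,"tz": 0,"yaw": -5,"claw": 0}
    - {"tx": 0,"ty": 0,"tz": 0,"yaw": -5,"claw": 0}
    - {"tx": 0,"ty": 0,"tz": 0,"yaw": -5,"claw": 0}
    - {"tx": 0,"ty": 0,"tz": 0,"yaw": -5,"claw": 0}
    - {"tx": 0,"ty": 0,"tz": 0,"yaw": -5,"claw": 0}
    - {"tx": 0,"ty": 0,"tz": 0,"yaw": -5,"claw": 0}
    - {"tx": 0,"ty": 0,"tz": 0,"yaw": -4,"claw": 0}
    - {"tx": 0,"ty": 0,"tz": 0,"yaw": -2,"claw": 0}
    - {"tx": 0,"ty": 0,"tz": 0,"yaw": 0,"claw": 0}
    - {"tx": 0,"ty": 0,"tz": 0,"yaw": 0,"claw": 0}
    - {"tx": 0,"ty": 0,"tz": 0,"yaw": 0,"claw": 0}

```text
time_s: 14.6
position: [0.4738, -0.0444, 0.0691]
tool_rot: [[0.001, 1.0, 0.002], [1.0, -0.001, 0.001], [0.001, 0.002, -1.0]]
ft_force: [2.1, 6.3, 4.0]
grip_width: 0.0143
gripper_force: 78.7
```

Run:
```python
from h import *
for n in ('wrist','top'):
    im,d,P=grab(n); im=im.astype(int)
    if n=='wrist': cv2.imwrite('pics/w4.png',im[:,:,::-1])
    c=np.array([.4727,-.0457]) 
    r=np.hypot(P[:,:,0]-c[0],P[:,:,1]-c[1])
    m=(im.max(2)<100)&(r>.08)&(r<.135)&(P[:,:,2]<.05)&(P[:,:,2]>.025)
    k,l,st,ce=cv2.connectedComponentsWithStats(m.astype(np.uint8),connectivity=8)
    for i in range(1,k):
        if st[i,4]>2+10*(n=='wrist'): p=np.nanmean(P[l==i],0); print(n,st[i,4],ce[i].round(),p.round(4),np.degrees(np.arctan2(p[1]-c[1],p[0]-c[0])).round(1))
s=env.observe();print(s['time_s'],s['position'],np.degrees(np.arctan2(s['tool_rot'][1,1],s['tool_rot'][0,1])),s['ft_force'],s['wrist_torque'],s['grip_width'],s['gripper_force'])
```

```text
wrist 327 [188.  10.] [0.4235 0.0689 0.0345] 113.2
wrist 322 [449.  13.] [0.5246 0.0681 0.0344] 65.5
wrist 778 [317.  44.] [0.4734 0.0549 0.043 ] 89.6
wrist 303 [92. 93.] [0.3815 0.0388 0.0344] 137.2
wrist 112 [537.  98.] [0.5647 0.0373 0.0329] 42.0
wrist 706 [ 43. 202.] [ 0.3557 -0.0054  0.0379] 161.0
top 3 [248. 239.] [0.524  0.0684 0.0355] 65.8
14.7 [ 0.47381188 -0.04435231  0.0691026 ] -0.03133357567870861 [3.23062434 5.78077601 5.82172304] [ 0.8172016  -0.28369195 -0.02514278] 0.014706522430763067 78.68773698806763[ WARN:0@0.396] global loadsave.cpp:1063 imwrite_ Unsupported depth image for selected encoder is fallbacked to CV_8U.
```

View pics/w4.png

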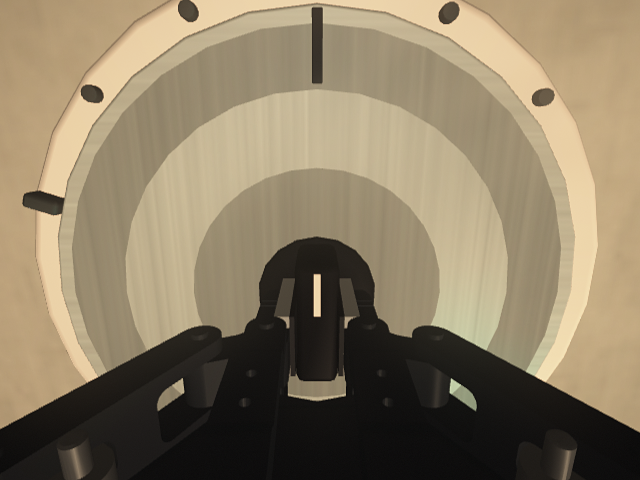

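The plate line at (317,44) points to the third stud, which is hidden just beyond the frame. It lies midway between the second stud at (188,10) and the fourth at (449,13), with the home bar at (43,202). The plate is about 0.25° short at most, so I'll trim slightly and let it settle.

Call:
servo_tool:
  steps:
    - {"tx": 0,"ty": 0,"tz": 0,"yaw": -0.2,"claw": 0}
    - {"tx": 0,"ty": 0,"tz": 0,"yaw": 0,"claw": 0}
    - {"tx": 0,"ty": 0,"tz": 0,"yaw": 0,"claw": 0}
    - {"tx": 0,"ty": 0,"tz": 0,"yaw": 0,"claw": 0}
    - {"tx": 0,"ty": 0,"tz": 0,"yaw": 0,"claw": 0}

```text
time_s: 15.2
position: [0.4738, -0.0444, 0.0691]
tool_rot: [[0.004, 1.0, 0.002], [1.0, -0.004, 0.001], [0.001, 0.002, -1.0]]
ft_force: [2.7, 5.6, 4.0]
grip_width: 0.0144
gripper_force: 78.7
```

```bash
python3 -c "
from rig import env
s=env.observe();print(s['ft_force'],s['wrist_torque'],s['grip_width'],s['gripper_force'])
print(env.close_job())"
```

```text
[2.65233604 5.64592401 3.95316013] [ 0.89303713 -0.26440576 -0.01241992] 0.014421650034265335 78.68820190429688
the job is handed in; nothing more can be done
None
```

The canister stands upright and released, wholly on the cork coaster; the turntable is at its third click with the gripper still holding the knob at about 79 N, and the job was handed in at about 15 s of the 58 s allowed.

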